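# Open the gesso jar in the rack and hold its lid over the mouth

## Task

Stand the square jar fully down in the empty square well of the wooden rack, lid still tight, so that the rack keeps it from turning; then unscrew its tight lid (anticlockwise) until the threads let go, without pulling the jar up. Finish holding the lid level just above the open mouth, about two fingers' breadth clear, so that drips fall back in: do not put the lid down or let go of it. Leave everything else on the bench as it is.

Things in the scene. Friction and masses are not known exactly. Their poses are not given: they have to be found in the camera images.
- jar: The square jar (the only one), white plastic, upright: body 62 x 62 mm, 66 mm high, then a round neck 41 mm across up to the rim at 96 mm; 99 mm high with its lid on; 0.27 to 0.48 kg. Origin at the centre of its underside, z up, x and y square to its sides. Can be lifted by its closed lid; fingertips on the lid must stay above the body's top (66 mm).
- jar_mouth (a point): Centre of the jar's rim (96 mm above the jar's underside), in the middle of the open mouth; turns and moves with the jar, same axes.
- lid: The jar's black ribbed lid, 59 mm across, 18 mm high, 0.04 kg. Origin at the centre of its lower edge (closed: 15 mm below the rim, x along the jar's x). Tight: about 0.8 N m (up to 1.2) for the first 25 degrees, then easy; grip it with 40 N. It does not climb as it turns; free at 78 to 97 degrees anticlockwise from above; short of that, or forced against the stop at 100, it lifts the jar.
- rack: Fixed light-wood rack, 100 mm (its x) by 300 mm (its y) by 45 mm high, origin at the centre of its underside. One square well at the -y end and two round holes, 135 and 200 mm from it towards +y, that hold small round pots standing 70 mm above the table.
- well (a point): Centre of the floor of the rack's empty square well, 10 mm above the table; axes along the well's sides. The well is 67 mm square, 35 mm deep, open at the top (45 mm above the table) with a 3 mm chamfer. The jar fits any of four ways round with 2.5 mm play each side, and can turn about 6 degrees either way before the walls stop it.
- round_jar: Bystander: round white jar with black lid, 69 mm across, 94 mm high; origin at the centre of its underside.
- pot_a: Bystander: small round pot with black lid, 45 mm across, 60 mm high, in the rack's middle hole; origin under its centre.
- pot_b: Bystander: the same pot in the rack's +y hole.
- medium: Bystander: amber bottle, 52 mm across, 140 mm high, standing right of the rack; origin under its centre.
- tube_a: Bystander: paint tube lying on the bench, 122 mm long, up to 38 mm wide, 28 mm high; origin under its shoulder, crimped end towards its +x.
- tube_b: Bystander: the same kind of tube.
- knife: Bystander: palette knife lying left of the rack, 195 mm long along its x, 12 mm high; origin between handle and blade.
Not all that is in view belongs to the job. Of the things like the lid, leave any that is blue or pink; of the rest the smaller one is meant.

How it is judged (in metres and radians):
On the way, in this order (a step that is already met when the one before it is completed fails the run):
1. the jar stands fully down in the rack's square well, its lid still closed and tight (horizontal distance between jar and well below 0.006 m and z of jar in the frame of well below 0.003 m and angle between jar's own z axis and vertical below 0.06 rad and z of lid in the frame of jar_mouth below -0.0125 m and angle between the x axis of lid and the x axis of jar, either way round below 0.3 rad), for 0.3 s.
2. the lid is turned loose by more than 60 degrees while the jar stays down in the well (horizontal distance between jar and well below 0.006 m and z of jar in the frame of well below 0.003 m and angle between jar's own z axis and vertical below 0.06 rad and angle between the x axis of lid and the x axis of jar, either way round above 1.05 rad and z of lid in the frame of jar_mouth below -0.003 m).
At the end, for the whole second after the job is handed in: The jar is fully down in the square well (6 mm off centre, 3 mm off the floor, 3.4 degrees at most); the lid, clear of the jar, is held still by the fingers, level within 8.6 degrees, its lower edge 4 to 50 mm above the rim and within 15 mm of the mouth's middle (horizontal distance between jar and well below 0.006 m and z of jar in the frame of well below 0.003 m and angle between jar's own z axis and vertical below 0.06 rad and z of lid in the frame of jar_mouth between 0.004 and 0.05 m and horizontal distance between lid and jar_mouth below 0.015 m and angle between lid's own z axis and vertical below 0.15 rad and contact force between the fingers and lid above 1 N and contact force between lid and jar below 0.1 N and linear speed of lid below 0.03 m/s); the arm keeps its last pose, push and grip.
It fails at once if the jar is up off the well's floor with its lid turned loose (angle between the x axis of lid and the x axis of jar, either way round above 0.6 rad and z of jar in the frame of well above 0.01 m).
It fails at once if the jar is tipped over (angle between jar's own z axis and vertical above 0.6 rad).
It fails at once if a bystander is knocked over or pushed more than 30 mm away (distance of any of round_jar, pot_a, pot_b, medium, tube_a, tube_b, knife from where it was at the start of the episode above 0.03 m or angle between any of round_jar, pot_a, pot_b, medium's own z axis and vertical above 0.5 rad).
It also fails if it takes over 51 s, if anything falls off the work surface, if the arm or the gripper's body presses on something with over 40 N, if the wrist force passes 120 N, or if a joint passes its speed limit or range.

## Robot

A 7-joint arm with a two-finger parallel gripper is mounted at the origin on the work surface. World frame = base frame: x ahead of the robot, y to its left, z up, the work surface at z = 0. Lengths are in mm, angles in rad, forces in N, time in s.
With the tool pointing down it reaches from about 400 to 850 mm from the base axis. Payload 4.5 kg.
Tool frame: the origin (TCP) lies at the very end of the fingers, on their centre line; the grasp point (between the pads) lies 19 mm behind it; z points along the fingers, y is the line along which they close (so a half turn about z gives the same grasp; the last joint's range is limited). The gripper opens to 88 mm and grips with 3 to 60 N. Pads are 18 mm wide; open, the fingers measure 123 mm over their backs; the gripper's body (75 mm by 187 mm) begins 45 mm behind the grasp point.
Start: joints at [1.343, 0.689, -0.195, 1.565, 0.157, 0.902, -0.215], TCP at [161.791, -603.72, 238.743] pointing down, gripper open.
Joint ranges: [-3.01, 3.01], [-0.46, 2.08], [-1.47, 1.51], [0.13, 2.56], [-1, 4.14], [0.04, 2.09], [-2.66, 2.66]. Speed limits (rad/s): [2.57, 2.57, 3.14, 3.14, 3.14, 3.14, 3.14].

## Interface

Orientations are given as a unit quaternion [x, y, z, w].
In Python, from workcell import env gives the robot as it stands.
- The arm moves only by the tool send_rows, never from a script. Its argument "increments" is a list of rows, each a list of 5 numbers: the closure, from 0 (fully open) to 1 (shut), then the shift along the tool's x, y, z in cm, then the turn about the tool's z in rad. In form: [[fingers, tx, ty, tz, twist], ...]. A call has 1 to 10 rows; each row shifts and turns the commanded pose from where the row before left it, along the tool's axes as they then stand; what a row does not reach is not made up. A row lasts 1/12 s, in which the tool goes at most 41.7 mm and 7.16 degrees, less where a joint would pass 70% of its speed; a pose out of reach is approached as far as the arm can. A call with a gripper value outside its range is refused whole. The fingers move at their own pace and stop on an object; "grip_force" is the grip in N (left out, the last holds). Time passes only in rows, so rows that do not move let the fingers close. It gives the time, the measured TCP pose, the force, the opening and the grip force at its end, in the units of the state.
- env.read_state(): the state, without advancing time (a new reading comes with each control period).
- env.grab_frame(name): name is "scene" or "top" or "wrist"; returns a dict with "pixels" (400x640x3 uint8, red, green, blue), "camera_matrix" (3x3 intrinsics, pixels), "dist" ([k1, k2, p1, p2, k3] as OpenCV has them; the pictures are not rectified), "origin" and "rotation" of the camera in the world; the wrist camera has in their place "tool_from_camera" (4x4, takes a point from camera to tool coordinates, whose origin is the TCP and whose axes are the flange's). Camera axes: x right, y down, z forward; pixel columns grow to the right and rows downward; lengths in mm; the calibration is good to about 2 mm. A picture is of the moment at which its call begins: read the wrist's pose just before it. There is no depth.
- env.sign_off(): hands the job in; it is judged then, once.
The state is a dict: "clock": time; "joint_pos": joint angles; "qd": joint speeds; "effort": joint torques, N m; "ee_pos": TCP position; "eef_rot": TCP orientation; "force": force on the tool from outside, world axes, zero at the start; "wrist_torque": the same for the moment, N m; "width": finger opening in mm; "grasp_force": force on a finger pad.
Only numpy, scipy, OpenCV 4.12 (cv2) and the standard library are available. Lean on these libraries where they do the work, as an engineer would, in place of code of your own. Each camera call takes 0.05 s, during which the arm holds its last target. There are 200 camera calls.

## Working session

There is one attempt and no reset: what is moved stays moved. The work goes in short steps, Python scripts to look and compute and a tool call to move; the robot and the scene stay as the last step left them, time stands still between calls to the robot, and variables do not carry over. Pictures are saved under pics/ and viewed, at most 10 in all, crops included, and the job is handed in when it is done.

Besides the shell and the picture viewer there is one more tool, called in YAML: its name, and indented under it one key for each argument. send_rows: Moves the arm, as the interface text tells. Its arguments: {"type":"object","properties":{"increments":{"type":"array"},"grip_force":{"type":"number"}},"required":["increments"]}

```bash
mkdir -p pics; ls; cat > h.py <<'E'
import cv2, numpy as np, json
from scipy.spatial.transform import Rotation as R
from workcell import env
def grab(n,name=None):
    s=env.read_state(); f=env.grab_frame(n)
    if name: cv2.imwrite('pics/'+name+'.png',cv2.cvtColor(f['pixels'],cv2.COLOR_RGB2BGR))
    K=np.array(f['camera_matrix'],float); D=np.array(f['dist'],float)
    if n=='wrist':
        T=np.array(f['tool_from_camera']); q=R.from_quat(s['eef_rot']).as_matrix()
        o=q@T[:3,3]+np.array(s['ee_pos']); r=q@T[:3,:3]
    else: o=np.array(f['origin'],float); r=np.array(f['rotation'],float)
    return dict(img=f['pixels'],K=K,D=D,o=o,r=r)
def save(c,fn): 
    d={k:np.array(c[k]).tolist() for k in('K','D','o','r')}; json.dump(d,open(fn,'w'))
def load(fn): return {k:np.array(v) for k,v in json.load(open(fn)).items()}
def ray(c,p):
    u=cv2.undistortPoints(np.array(p,float).reshape(1,1,2),c['K'],c['D']).ravel()
    d=c['r']@np.array([u[0],u[1],1.]); return c['o'],d/np.linalg.norm(d)
def at_z(c,p,z):
    o,d=ray(c,p); return o+d*(z-o[2])/d[2]
def tri(obs):
    A=np.zeros((3,3));b=np.zeros(3)
    for c,p in obs:
        o,d=ray(c,p);M=np.eye(3)-np.outer(d,d);A+=M;b+=M@o
    X=np.linalg.solve(A,b)
    return X,[np.linalg.norm((np.eye(3)-np.outer(ray(c,p)[1],ray(c,p)[1]))@(X-c['o'])) for c,p in obs]
def proj(c,X):
    X=np.atleast_2d(np.array(X,float)); rv=cv2.Rodrigues(c['r'].T)[0]; t=-c['r'].T@c['o']
    return cv2.projectPoints(X,rv,t,c['K'],c['D'])[0].reshape(-1,2)
E
python3 - <<'E'
from h import *
for n in('scene','top','wrist'):
    c=grab(n,n+'0'); save(c,n+'0.json'); print(n,c['o'].round(),c['r'].round(2).tolist(),c['K'][0,0])
s=env.read_state(); print(s)
a=cv2.imread('pics/scene0.png');b=cv2.imread('pics/top0.png');
E
```

```text
pics
scene [ 903. -642.  724.] [0.87, 0.28, -0.12, -0.39] 395.93674654132604
top [ 284.  -11. 1230.] [-0.7, 0.71, -0.06, 0.06] 425.7263710477872
wrist [ 227. -586.  383.] [[0.26, -0.93, -0.26], [-0.97, -0.25, -0.07], [-0.0, 0.27, -0.96]] 343.8689002867349
{'clock': 0.15, 'joint_pos': array([ 1.34278978,  0.68975418, -0.19452306,  1.56605595,  0.15732406,
        0.90248834, -0.21512339]), 'qd': array([-0.00021887, -0.00211741,  0.00152231, -0.00303003, -0.00117817,
       -0.00102147, -0.00052369]), 'effort': array([-1.54704972e-03, -5.27864957e+01, -1.26860496e+00, -1.53585166e+01,
       -5.25319471e-02,  3.96659249e-03,  1.15171129e-04]), 'ee_pos': array([ 161.60880816, -603.27905588,  238.13045321]), 'eef_rot': array([ 9.91441080e-01,  1.30553253e-01, -1.44353860e-04, -6.41377539e-04]), 'force': array([-0.19756204,  0.35529058, -0.81798   ]), 'wrist_torque': array([ 0.02573714,  0.07389872, -0.00231574]), 'grasp_force': 0.0, 'width': 88.14465806066619}
```

```bash
sed -i "s/r=np.array(f\['rotation'\],float)/r=R.from_quat(f['rotation']).as_matrix()/" h.py
python3 - <<'E'
from h import *
for n in('scene','top'):
    c=grab(n,n+'1'); save(c,n+'0.json'); print(n,c['o'].round(),c['r'].round(2).tolist())
E
```

```text
scene [ 903. -642.  724.] [[0.81, 0.4, -0.42], [0.58, -0.53, 0.61], [0.02, -0.75, -0.67]]
top [ 284.  -11. 1230.] [[-0.01, -0.99, 0.17], [-1.0, 0.01, -0.01], [0.01, -0.17, -0.99]]
```

View pics/scene0.png

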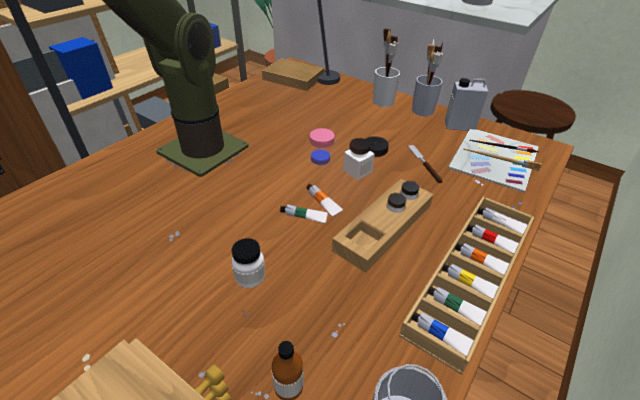

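View pics/top0.png

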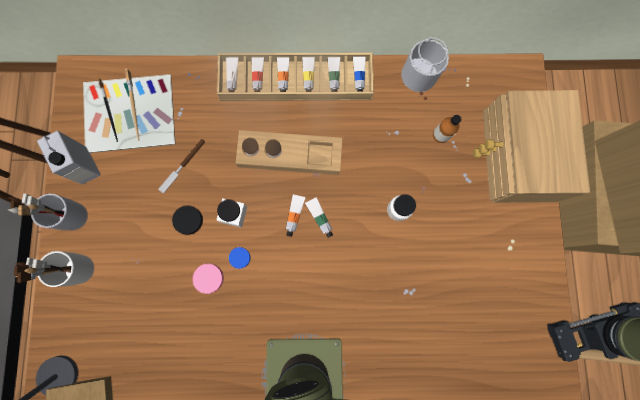

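```bash
python3 - <<'E'
from h import *
a=cv2.imread('pics/scene0.png')[110:280,290:450];b=cv2.imread('pics/top0.png')[125:295,160:360]
cv2.imwrite('pics/crop1.png',np.hstack([cv2.resize(a,None,fx=3,fy=3,interpolation=2)[:510,:],cv2.resize(b,(320,272),interpolation=2) if 0 else cv2.resize(b[:,:107],None,fx=3,fy=3,interpolation=2)]))
S=load('scene0.json');T=load('top0.json')
for n,p,q in[('jarlid',(361,146),(228,210)),('bigdisc',(376,146),(187,219)),('potA',(397,200),(273,148)),('potB',(410,187),(250,147))]:
    X,e=tri([(S,p),(T,q)]);print(n,X.round(1),np.round(e,1))
E
```

```text
jarlid [452.4 200.9  88.3] [0.5 0.5]
bigdisc [437.9 330.6  13.1] [0.2 0.2]
potA [633.1  82.6  62.7] [1. 1.]
potB [636.5 147.8  63.6] [1.4 1.4]
```

View pics/crop1.png

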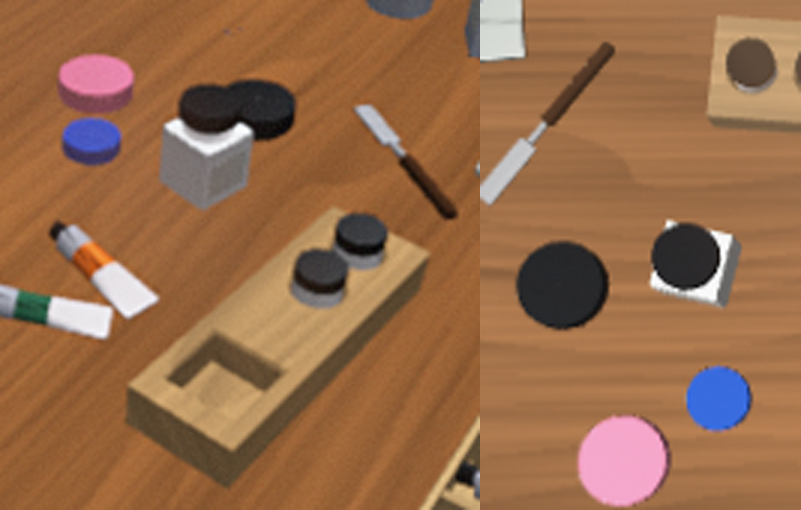

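Candidates for the lid are pink (207,278), blue (239,257), the large loose black disc (187,220) and the black lid on the square jar (228,210). Pink and blue are excluded. Of the two black ones, the smaller is the one on the jar, and the crop confirms it. Next I move over the well for a wrist view.

send_rows:
  increments:
    - [0,2.85,-2.2,0,0]
    - [0,2.85,-2.2,0,0]
    - [0,2.85,-2.2,0,0]
    - [0,2.85,-2.2,0,0]
    - [0,2.85,-2.2,0,0]
    - [0,2.85,-2.2,0,0]
    - [0,2.85,-2.2,0,0]
    - [0,2.85,-2.2,0,0]
    - [0,2.85,-2.2,0,0]
    - [0,2.85,-2.2,0,0]

```text
clock: 1.08
ee_pos: [381.0, -316.0, 238.8]
eef_rot: [0.991, 0.13, 0.0, 0.0]
force: [1.0, 0.3, 0.9]
width: 87.8
grasp_force: 0.0
```

send_rows:
  increments:
    - [0,2.85,-2.2,0,0]
    - [0,2.85,-2.2,0,0]
    - [0,2.85,-2.2,0,0]
    - [0,2.85,-2.2,0,0]
    - [0,2.85,-2.2,0,0]
    - [0,2.85,-2.2,0,0]
    - [0,2.85,-2.2,0,0]
    - [0,2.85,-2.2,0,0]
    - [0,2.85,-2.2,0,0]
    - [0,2.85,-2.2,0,0]

```text
clock: 1.92
ee_pos: [599.2, -29.5, 238.7]
eef_rot: [0.991, 0.131, -0.0, 0.0]
force: [0.8, -1.1, -0.2]
width: 88.1
grasp_force: 0.0
```

send_rows:
  increments:
    - [0,0,0,0,0]
    - [0,0,0,0,0]
    - [0,0,0,0,0]

```text
clock: 2.17
ee_pos: [597.8, -32.0, 238.4]
eef_rot: [0.991, 0.13, -0.001, 0.0]
force: [-0.5, -0.0, 0.3]
width: 88.4
grasp_force: 0.0
```

```bash
python3 - <<'E'
from h import *
c=grab('wrist','w1');save(c,'w1.json')
s=env.read_state();print(s['ee_pos'],s['eef_rot'].round(4),s['joint_pos'].round(3),s['clock'])
E
```

```text
[597.57919102 -32.89176615 238.4996951 ] [ 9.916e-01  1.296e-01 -7.000e-04  6.000e-04] [ 0.043  0.651 -0.114  1.651  0.094  0.847 -1.421] 2.2167
```

View pics/w1.png

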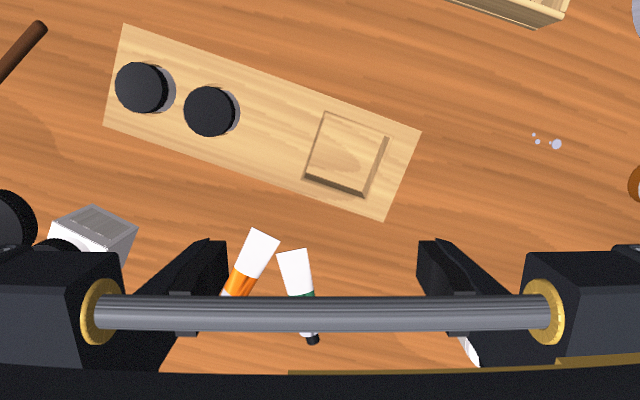

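The wrist view shows the rack's top corners at about (123,23), (421,131), (385,222) and (103,125). The well spans roughly (324,111) to (389,135) to (370,197) to (305,177), and the square jar is at lower left.

```bash
cat >> h.py <<'E'
def sub(img,pts,w=4):
    g=cv2.cvtColor(img,cv2.COLOR_RGB2GRAY)
    return cv2.cornerSubPix(g,np.array(pts,np.float32).reshape(-1,1,2),(w,w),(-1,-1),(3,40,.01)).reshape(-1,2)
def rack_fit(c,pts,z=45.):
    """pts: corners (-y,-x..) any order around; returns well centre, yaw of rack +y->"""
    P=np.array([at_z(c,p,z)[:2] for p in pts]); return P
E
python3 - <<'E'
from h import *
c=load('w1.json'); im=cv2.cvtColor(cv2.imread('pics/w1.png'),4)
pts=sub(im,[(123,23),(421,131),(385,222),(103,125)]); print(pts.round(1))
P=rack_fit(c,pts); print(P.round(1))
for i in range(4): d=P[(i+1)%4]-P[i]; print(np.linalg.norm(d).round(1),np.degrees(np.arctan2(d[1],d[0])).round(2))
w=sub(im,[(324,111),(389,135),(305,177)]);print(w.round(1));W=rack_fit(c,w);print(W.round(1),(W[1]+W[2])/2,np.linalg.norm(W[1]-W[0]),np.linalg.norm(W[2]-W[0]))
print('jar lid xy seen by top at z99',at_z(load('top0.json'),(228,210),99))
E
```

```text
[[123.1  22.1]
 [421.8 131.2]
 [382.4 222.3]
 [101.6 124.8]]
[[ 691.3  183. ]
 [ 665.9 -115. ]
 [ 566.7 -105.9]
 [ 592.1  191.9]]
299.1 -94.88
99.6 174.76
298.8 85.12
99.6 -5.1
[[324.1 110.2]
 [389.4 137.6]
 [305.  177. ]]
[[660.1 -17.9]
 [651.7 -86.2]
 [592.4 -16.3]] [622.03536196 -51.27444968] 68.81924221218864 67.72842677958268
jar lid xy seen by top at z99 [450.40087683 198.60332843  99.        ]
```

send_rows:
  increments:
    - [0,-0.8,-2.6,0,0]
    - [0,-0.8,-2.6,0,0]
    - [0,-0.8,-2.6,0,0]
    - [0,-0.8,-2.6,0,0]
    - [0,-0.8,-2.6,0,0]
    - [0,-0.8,-2.6,0,0]
    - [0,-0.8,-2.6,0,0]
    - [0,-0.8,-2.6,0,0]
    - [0,-0.8,-2.6,0,0]
    - [0,-0.8,-2.6,0,0]

```text
clock: 3.05
ee_pos: [453.2, 198.0, 239.0]
eef_rot: [0.992, 0.129, 0.0, 0.0]
force: [-0.1, 1.1, 0.2]
width: 88.4
grasp_force: 0.0
```

send_rows:
  increments:
    - [0,0,0,0,0]
    - [0,0,0,0,0]
    - [0,0,0,0,0]

```text
clock: 3.3
ee_pos: [454.4, 197.3, 238.9]
eef_rot: [0.992, 0.129, 0.0, 0.001]
force: [0.3, -0.2, 0.9]
width: 88.0
grasp_force: 0.0
```

```bash
python3 - <<'E'
from h import *
c=grab('wrist','w2');save(c,'w2.json')
s=env.read_state();print(s['ee_pos'],s['eef_rot'].round(4),s['joint_pos'].round(3),s['clock'])
E
```

```text
[454.63563749 197.06033862 238.83325381] [9.917e-01 1.288e-01 2.000e-04 7.000e-04] [-0.446  0.52  -0.088  1.951  0.072  0.673 -1.891] 3.35
```

View pics/w2.png

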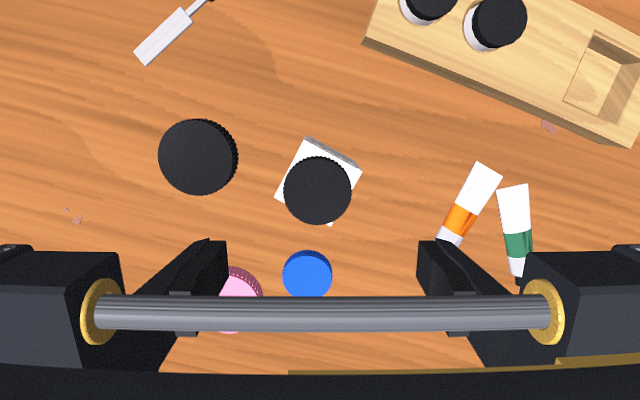

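```bash
python3 - <<'E'
from h import *
c=load('w2.json'); bgr=cv2.imread('pics/w2.png'); g=cv2.cvtColor(bgr,cv2.COLOR_BGR2GRAY)
def lid(g,x0,y0,x1,y1):
    m=(g[y0:y1,x0:x1]<70).astype(np.uint8); n,l,st,ce=cv2.connectedComponentsWithStats(m); k=1+np.argmax(st[1:,4])
    cn=max(cv2.findContours((l==k).astype(np.uint8),0,1)[0],key=len); e=cv2.fitEllipse(cv2.convexHull(cn)); return np.array(e[0])+(x0,y0),e[1]
p,ax=lid(g,265,130,370,230);print('lid',p,ax, 'diam at z99: ',np.mean(ax)/c['K'][0,0]*np.linalg.norm(c['o']-at_z(c,p,99)))
print(at_z(c,p,95))
T=load('top0.json');gt=cv2.imread('pics/top0.png',0);pt,_=lid(gt,212,190,252,228);S=load('scene0.json');gs=cv2.imread('pics/scene0.png',0)
print('top',pt,tri([(c,p),(T,pt)]))
h=cv2.cvtColor(bgr,cv2.COLOR_BGR2HSV)[130:235,265:370]
m=((h[...,1]<40)&(h[...,2]>205)).astype(np.uint8); n,l,st,ce=cv2.connectedComponentsWithStats(m)
pts=np.argwhere(m)[:,::-1]+(265,130)
W=np.array([at_z(c,q,66)[:2] for q in pts]).astype(np.float32)
hull=cv2.convexHull(W); print('white rect',cv2.minAreaRect(hull),len(pts))
cv2.imwrite('pics/dbg.png',cv2.resize(np.hstack([m*255,g[130:235,265:370]]),None,fx=3,fy=3,interpolation=0))
E
```

```text
lid [316.88594055 190.16388321] (67.35392761230469, 68.2324447631836) diam at z99:  57.75076356729839
[450.97005175 200.39963488  95.        ]
top [228.15768051 210.0524807 ] (array([450.82855259, 199.79780085,  93.04831726]), [np.float64(0.5983148248606653), np.float64(0.598314824860584)])
white rect ((450.166015625, 200.20034790039062), (62.598167419433594, 62.76335525512695), 76.55663299560547) 904
```

View pics/dbg.png

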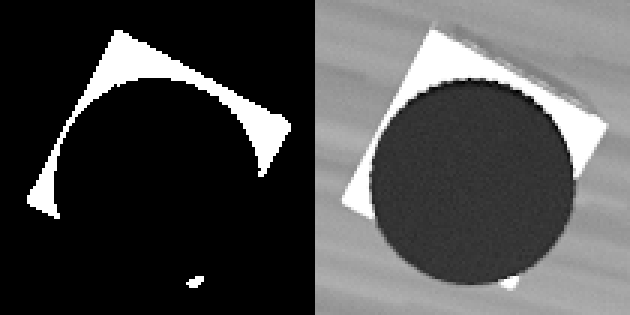

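The jar's body rectangle fits at centre (450.2, 200.2), yaw −13.4°, and its lid is centred at about (450.8, 200.2). I'll turn the tool 1.37 rad clockwise so there is range left for unscrewing, lower it partway and look again.

send_rows:
  increments:
    - [0,-0.3,-0.4,0,0]
    - [0,0,0,0.6,0.12]
    - [0,0,0,0.6,0.12]
    - [0,0,0,0.6,0.12]
    - [0,0,0,0.6,0.12]
    - [0,0,0,0.6,0.12]
    - [0,0,0,0.6,0.12]
    - [0,0,0,0.6,0.12]
    - [0,0,0,0.6,0.12]
    - [0,0,0,0.6,0.12]

```text
clock: 4.18
ee_pos: [450.4, 201.3, 184.5]
eef_rot: [0.916, -0.401, 0.0, -0.0]
force: [-0.3, -0.1, 0.7]
width: 88.2
grasp_force: 0.0
```

send_rows:
  increments:
    - [0,0,0,0,0.12]
    - [0,0,0,0,0.12]
    - [0,0,0,0,0.05]
    - [0,0,0,0,0]
    - [0,0,0,0,0]
    - [0,0,0,0,0]

```text
clock: 4.68
ee_pos: [450.1, 202.0, 184.7]
eef_rot: [0.851, -0.526, -0.0, 0.0]
force: [0.5, 0.8, 0.5]
width: 88.0
grasp_force: 0.0
```

```bash
cat >> h.py <<'E'
def lidfit(img,box):
    x0,y0,x1,y1=box; g=cv2.cvtColor(img,cv2.COLOR_RGB2GRAY)
    m=(g[y0:y1,x0:x1]<70).astype(np.uint8); n,l,st,ce=cv2.connectedComponentsWithStats(m); k=1+np.argmax(st[1:,4])
    cn=max(cv2.findContours((l==k).astype(np.uint8),0,1)[0],key=len); e=cv2.fitEllipse(cv2.convexHull(cn)); return np.array(e[0])+(x0,y0),e[1]
def pose():
    s=env.read_state(); r=R.from_quat(s['eef_rot']).as_matrix()
    return s['ee_pos'],np.degrees(np.arctan2(r[1,0],r[0,0])),r,s
E
python3 - <<'E'
from h import *
c=grab('wrist','w3');save(c,'w3.json')
p,psi,r,s=pose();print(p.round(1),psi.round(2),s['joint_pos'].round(3))
q=proj(c,[450.8,200.2,97])[0];b=[int(q[0]-70),int(q[1]-70),int(q[0]+70),int(min(q[1]+70,400))];print(b)
e,ax=lidfit(c['img'],b);X=at_z(c,e,97);print(q,e,ax,X.round(1),'tool delta',(r.T@(X-p)).round(1))
P,_=lidfit(grab('top')['img'],(212,190,252,228))
w2=load('w2.json');print(tri([(c,e),(w2,(316.886,190.164))]),tri([(c,e),(load('top0.json'),(228.158,210.052)),(w2,(316.886,190.164))]),c['o'].round(),w2['o'].round())
E
```

```text
[450.1 202.1 184.8] -63.46 [-0.8    0.656  0.468  2.033 -0.533  0.572 -2.637]
[251, 133, 391, 273]
[321.04953897 203.9134916 ] [322.69291687 201.4803009 ] (82.29325866699219, 83.18535614013672) [450.6 198.1  97. ] tool delta [ 3.8  1.4 87.8]
(array([449.53399582, 200.10173692,  88.90201248]), [np.float64(0.008973433279220797), np.float64(0.008973433279282841)]) (array([450.53765626, 199.59802213,  92.69208294]), [np.float64(0.6773894285358443), np.float64(0.6933109582513534), np.float64(0.6993594075976579)]) [480. 141. 330.] [519. 214. 384.]
```

Joint 7 turned the other way to what I expected and is now near its lower limit. Unscrewing anticlockwise moves it up from there, but I'll turn back to about 0° for margin and measure once more.

send_rows:
  increments:
    - [0,0,0,0,-0.12]
    - [0,0,0,0,-0.12]
    - [0,0,0,0,-0.12]
    - [0,0,0,0,-0.12]
    - [0,0,0,0,-0.12]
    - [0,0,0,0,-0.12]
    - [0,0,0,0,-0.12]
    - [0,0,0,0,-0.12]
    - [0,0,0,0,-0.12]
    - [0,0.05,0.25,0,0]

```text
clock: 5.62
ee_pos: [450.6, 200.1, 185.0]
eef_rot: [1.0, -0.012, 0.0, -0.001]
force: [0.2, 0.6, 0.1]
width: 88.0
grasp_force: 0.0
```

send_rows:
  increments:
    - [0,0,0,0,0]
    - [0,0,0,0,0]
    - [0,0,0,0,0]

```text
clock: 5.87
ee_pos: [450.5, 199.7, 184.7]
eef_rot: [1.0, -0.015, 0.0, 0.0]
force: [0.4, 0.6, -1.0]
width: 88.3
grasp_force: 0.0
```

```bash
python3 - <<'E'
from h import *
c=grab('wrist','w4');save(c,'w4.json')
p,psi,r,s=pose();print(p.round(1),psi.round(2),s['joint_pos'].round(3))
q=proj(c,[450.8,200.2,97])[0];b=[int(q[0]-70),int(q[1]-70),int(q[0]+70),int(min(q[1]+70,400))]
e,ax=lidfit(c['img'],b);X=at_z(c,e,97);print(q,e,ax,X.round(1),'tool delta',(r.T@(X-p)).round(1))
x0,y0,x1,y1=[int(v) for v in(q[0]-80,q[1]-80,q[0]+80,q[1]+80)]
h=cv2.cvtColor(c['img'],cv2.COLOR_RGB2HSV)[y0:y1,x0:x1]
m=((h[...,1]<40)&(h[...,2]>205)).astype(np.uint8); n,l,st,ce=cv2.connectedComponentsWithStats(m)
m=np.isin(l,[k for k in range(1,n) if st[k,4]>60])
W=np.array([at_z(c,t,66)[:2] for t in np.argwhere(m)[:,::-1]+(x0,y0)]).astype(np.float32)
print(cv2.minAreaRect(cv2.convexHull(W)),m.sum())
E
```

```text
[450.4 199.8 184.7] -1.7 [-0.61   0.612  0.157  2.025 -0.183  0.517 -1.922]
[320.47518877 205.1279498 ] [320.87814331 203.82727051] (82.18169403076172, 83.06575775146484) [451.7 199.9  97. ] tool delta [ 1.3 -0.1 87.7]
((450.0413513183594, 200.0614471435547), (62.48935317993164, 62.329986572265625), 76.53158569335938) 1180
```

send_rows:
  increments:
    - [0,0,0,2,0]
    - [0,0,0,2,0]
    - [0,0,0,2,0]
    - [0,0,0,2,0]
    - [0,0,0,2,0]
    - [0,0,0,1.2,0]
    - [0,0,0,0,0]
    - [0,0,0,0,0]

```text
clock: 6.58
ee_pos: [450.2, 199.7, 72.4]
eef_rot: [1.0, -0.014, -0.0, 0.0]
force: [-0.5, 0.6, 0.3]
width: 87.9
grasp_force: 0.0
```

send_rows:
  increments:
    - [1,0,0,0,0]
    - [1,0,0,0,0]
    - [1,0,0,0,0]
    - [1,0,0,0,0]
    - [1,0,0,0,0]
    - [1,0,0,0,0]
    - [1,0,0,0,0]
    - [1,0,0,0,0]
  grip_force: 40

```text
clock: 7.25
ee_pos: [450.8, 200.3, 73.2]
eef_rot: [1.0, -0.014, 0.001, -0.0]
force: [0.4, 0.3, 5.7]
width: 58.1
grasp_force: 40.0
```

send_rows:
  increments:
    - [1,0,0,-0.3,0]
    - [1,0,0,-0.7,0]
    - [1,0,0,-1.5,0]
    - [1,0,0,-2,0]
    - [1,0,0,-2,0]
    - [1,0,0,-1.5,0]
    - [1,0,0,-0.8,0]
    - [1,0,0,0,0]
    - [1,0,0,0,0]
    - [1,0,0,0,0]

```text
clock: 8.08
ee_pos: [449.7, 199.5, 159.9]
eef_rot: [1.0, -0.014, -0.001, 0.0]
force: [-0.3, 0.6, -2.8]
width: 57.9
grasp_force: 40.0
```

```bash
python3 - <<'E'
from h import *
c=grab('wrist','w5');save(c,'w5.json')
p,psi,r,s=pose();print(p.round(2),psi.round(2),s['joint_pos'].round(3),s['force'],s['wrist_torque'],s['width'])
sc=grab('scene','s5')['img'][80:280,260:460]
a=cv2.cvtColor(c['img'],4)[60:330,140:500]
cv2.imwrite('pics/v5.png',np.hstack([a,cv2.resize(cv2.cvtColor(sc,4),(270,270))]))
E
```

```text
[449.64 199.5  159.75] -1.61 [-0.599  0.655  0.141  2.047 -0.196  0.454 -1.909] [ 0.50955746 -0.19715481 -3.22043232] [ 0.03285514  0.06984679 -0.04923533] 57.78646328992892
```

View pics/v5.png

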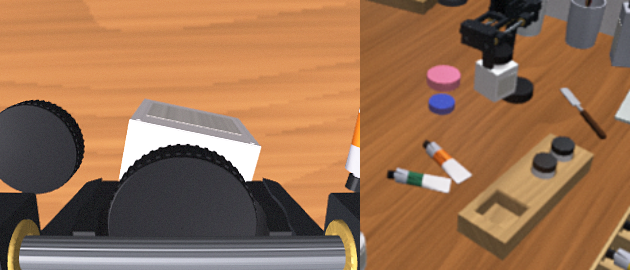

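The jar is held by its lid. The white top face of the body shows behind the lid, with far corners at about (272,178) and (401,206) in the full wrist image. I'll measure the jar pose in hand from those.

```bash
python3 - <<'E'
from h import *
c=load('w5.json');im=cv2.cvtColor(cv2.imread('pics/w5.png'),4);p,psi,r,s=pose()
h=cv2.cvtColor(im,cv2.COLOR_RGB2HSV)[150:300,240:430]
m=((h[...,1]<40)&(h[...,2]>215)).astype(np.uint8);n,l,st,ce=cv2.connectedComponentsWithStats(m)
k=1+np.argmax(st[1:,4]);m=(l==k);cols=np.where(m.any(0))[0];print('bbox',st[k]+[240,150,0,0,0])
top=np.array([(x+240,np.argmax(m[:,x])+150) for x in cols])
lo=cols[int(.2*len(cols))];hi=cols[int(.9*len(cols))]
t=top[(top[:,0]>lo+240)&(top[:,0]<hi+240)]
rows=np.where(m.any(1))[0]
lf=np.array([(np.argmax(m[y])+240,y+150) for y in rows]); print('left',lf[::4].tolist())
z=p[2]-72.8+66
L=np.array([at_z(c,q,z)[:2] for q in t-[0,.5]]);v=cv2.fitLine(L.astype(np.float32),2,0,.01,.01).ravel();ang=np.degrees(np.arctan2(v[1],v[0]));
d=v[:2] if v[0]*0+v[1]<0 else -v[:2]
print('edge angle',ang, 'jar yaw mod90',(ang+45)%90-45)
nrm=np.array([d[1],-d[0]]); nrm=nrm if nrm@(v[2:]-p[:2])>0 else -nrm
print('dist TCP to far edge',nrm@(v[2:]-p[:2]))
t2=lf[(lf[:,1]>lf[:,1].min()+8)&(lf[:,1]<lf[:,1].min()+60)]
t2=t2[t2[:,0]<290]
L2=np.array([at_z(c,q,z)[:2] for q in t2-[.5,0]]);v2=cv2.fitLine(L2.astype(np.float32),2,0,.01,.01).ravel();print('left edge ang',np.degrees(np.arctan2(v2[1],v2[0])),len(t2))
# corner intersection & right corner
A=np.linalg.solve(np.c_[v[:2],-v2[:2]],v2[2:]-v[2:]);C=v[2:]+v[:2]*A[0]; print('cornerL',C,'dist TCP->left edge along edge dir',d@(C-p[:2]))
R_=at_z(c,top[-1]+[.5,0],z)[:2];print('cornerR',R_, d@(R_-p[:2]),np.linalg.norm(R_-C))
E
```

```text
bbox [ 259  179  142   63 3249]
left [[270, 179], [269, 183], [268, 187], [267, 191], [266, 195], [266, 199], [265, 203], [264, 207], [264, 211], [263, 215], [262, 219], [262, 223], [261, 227], [260, 231], [259, 235], [384, 239]]
edge angle 76.322655 jar yaw mod90 -13.677345
dist TCP to far edge 30.40203446405847
left edge ang -13.885954 51
cornerL [486.42676 221.84598] dist TCP->left edge along edge dir -30.400257612590572
cornerR [471.78030796 162.15189518] 31.064274416008516 61.4646401653487
```

send_rows:
  increments:
    - [1,0.4,1.2,0,0]
    - [1,0.8,2.4,0,0]
    - [1,1,3,0,0]
    - [1,1,3,0,0]
    - [1,1,3,0,0]
    - [1,1,3,0,0]
    - [1,1,3,0,0]
    - [1,1,3,0,0]
    - [1,0.7,2,0,0]
    - [1,0.3,1.1,0,0]

```text
clock: 9.02
ee_pos: [525.8, -53.5, 160.0]
eef_rot: [1.0, -0.017, -0.0, 0.001]
force: [-0.6, 0.4, -3.0]
width: 58.0
grasp_force: 40.0
```

send_rows:
  increments:
    - [1,0,0,0,-0.054]
    - [1,0,0,0,-0.1]
    - [1,0,0,0,0]
    - [1,0,0,0,0]
    - [1,0,0,0,0]
    - [1,0,0,0,0]

```text
clock: 9.52
ee_pos: [525.2, -48.8, 160.5]
eef_rot: [0.998, 0.063, -0.0, -0.0]
force: [0.3, -0.2, -3.1]
width: 57.9
grasp_force: 40.0
```

```bash
python3 - <<'E'
from h import *
c=grab('wrist','w6');save(c,'w6.json')
p,psi,r,s=pose();print(p.round(2),psi.round(2),s['joint_pos'].round(3),s['force'],s['width'])
print(proj(c,[[660,-18,45],[652,-86,45],[592,-16,45],[585,-84,45],[567,-106,45],[666,-115,45]]).round(1))
E
```

```text
[525.25 -48.88 160.61] 7.19 [-0.011  0.679  0.027  1.942 -0.034  0.521 -1.406] [-0.44102582 -0.62455876 -2.89780688] 58.150614115273484
[[301.5   2.9]
 [396.5  28.5]
 [288.4 102.5]
 [378.5 123.9]
 [403.1 151.7]
 [440.3  13.8]]
```

View pics/w6.png

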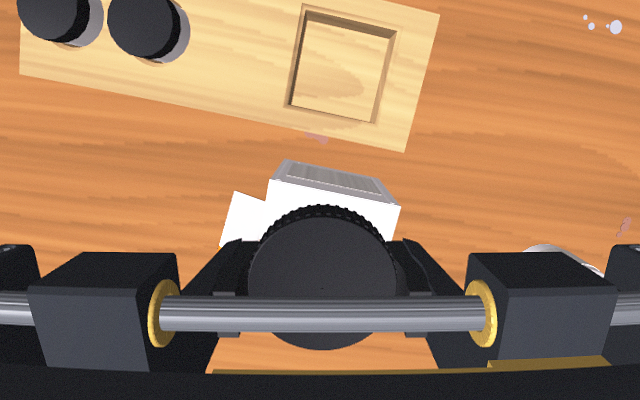

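The well mouth's outer corners are at about (303,3), (397,29), (379,124) and (284,106), and the rack's end corners are at (439,14) and (404,153). Next I refine these and get the offset from the tool.

```bash
python3 - <<'E'
from h import *
c=load('w6.json');im=cv2.cvtColor(cv2.imread('pics/w6.png'),4);p,psi,r,s=pose()
for w in(3,5):
    q=sub(im,[(303,4),(397,29),(379,124),(285,106)],w);P=np.array([at_z(c,t,45)[:2] for t in q])
    print(q.round(1).tolist(),P.round(1).tolist(),'c',P.mean(0).round(2),[np.linalg.norm(P[i]-P[i-1]).round(1) for i in range(4)])
    print([np.degrees(np.arctan2(*(P[i]-P[i-1])[::-1])).round(1) for i in range(4)])
q=sub(im,[(439.5,14),(404,153),(20,74)],4);P=np.array([at_z(c,t,45)[:2] for t in q]);print(q,P.round(1),P[:2].mean(0),np.linalg.norm(P[0]-P[1]))
i=cv2.resize(im[0:160,270:450],None,fx=4,fy=4,interpolation=cv2.INTER_CUBIC);cv2.imwrite('pics/w6c.png',cv2.cvtColor(i[:600],4))
E
```

```text
[[301.6000061035156, 2.200000047683716], [396.70001220703125, 30.5], [379.0, 124.0], [282.6000061035156, 106.80000305175781]] [[660.4, -18.0], [650.7, -86.3], [585.0, -84.4], [588.4, -12.1]] c [621.15 -50.21] [np.float64(72.2), np.float64(69.0), np.float64(65.7), np.float64(72.3)]
[np.float64(-4.7), np.float64(-98.1), np.float64(178.3), np.float64(87.3)]
[[301.5, 2.5], [396.70001220703125, 30.399999618530273], [379.0, 124.0], [285.0, 106.0]] [[660.3, -18.0], [650.8, -86.4], [585.0, -84.4], [589.2, -13.8]] c [621.31 -50.63] [np.float64(71.2), np.float64(69.0), np.float64(65.8), np.float64(70.7)]
[np.float64(-3.4), np.float64(-97.9), np.float64(178.3), np.float64(86.6)]
[[439.76614   14.306702]
 [403.31302  152.4767  ]
 [ 18.776329  73.48605 ]] [[ 665.6 -114.7]
 [ 566.4 -106.2]
 [ 591.9  191.2]] [ 616.02395552 -110.4548396 ] 99.52587837816591
```

View pics/w6c.png

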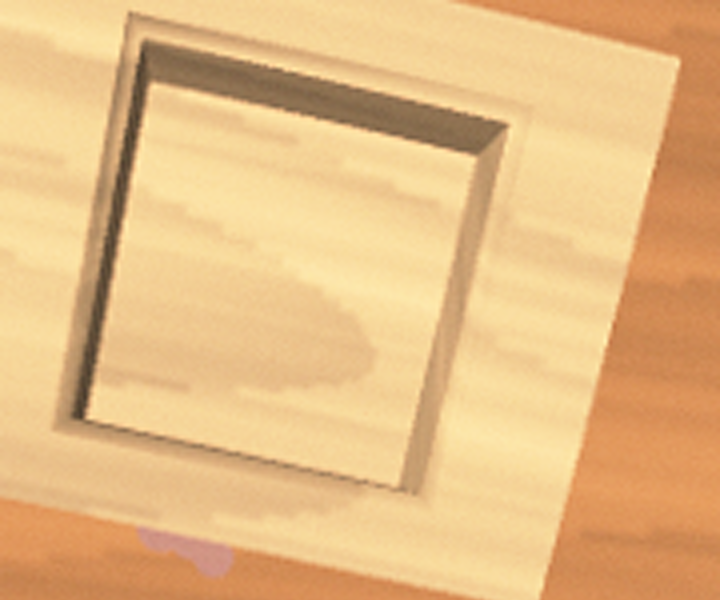

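```bash
python3 - <<'E'
from h import *
c=load('w6.json');p,psi,r,s=pose()
f=lambda L:np.array(L)/4+[270-.375,-.375]
for n,L,z in[('outer',[(130,12),(533,107),(432,500),(52,430)],45),('inner',[(147,40),(507,125),(417,495),(75,418)],42),('floor',[(150,83),(476,155),(400,487)],10)]:
    P=np.array([at_z(c,t,z)[:2] for t in f(L)]);N=len(P)
    print(n,P.round(1).tolist(),'c',((P[0]+P[2])/2).round(2),P.mean(0).round(2),[np.linalg.norm(P[i]-P[i-1]).round(1) for i in range(N)])
cen=np.array([628.9,38.2]);u=np.array([np.cos(np.radians(85.1)),np.sin(np.radians(85.1))]);print('rack axis -90',cen-90*u, 'end+60',np.array([616.1,-110.4])+60*u)
t=np.array([621.4,-51.0,0]);print('delta tool',r.T@(t-np.r_[p[:2],0]))
E
```

```text
outer [[660.2, -18.4], [654.0, -90.2], [584.4, -83.4], [588.2, -12.1]] c [622.33 -50.92] [621.72 -51.06] [np.float64(72.3), np.float64(72.1), np.float64(69.9), np.float64(71.4)]
inner [[656.8, -21.6], [651.1, -86.7], [584.9, -81.0], [590.8, -15.8]] c [620.85 -51.3 ] [620.91 -51.29] [np.float64(66.3), np.float64(65.3), np.float64(66.5), np.float64(65.4)]
floor [[656.9, -20.8], [651.9, -87.0], [585.2, -82.0]] c [621.02 -51.42] [631.3 -63.3] [np.float64(94.3), np.float64(66.4), np.float64(66.9)]
rack axis -90 [621.21247692 -51.47107666] end+60 [621.22501539 -50.61928223]
delta tool [ 9.51276472e+01  1.41358906e+01 -3.46489867e-02]
```

send_rows:
  increments:
    - [1,0.75,0.1,0,0]
    - [1,1.5,0.2,0,0]
    - [1,2,0.3,0,0]
    - [1,2,0.3,0,0]
    - [1,1.75,0.3,0,0]
    - [1,1,0.1,0,0]
    - [1,0.5,0.1,1,0]
    - [1,0,0,1.5,0]
    - [1,0,0,1,0]
    - [1,0,0,0,0]

```text
clock: 10.4
ee_pos: [618.8, -51.1, 122.7]
eef_rot: [0.998, 0.063, -0.003, -0.0]
force: [-1.1, -0.7, -4.8]
width: 58.0
grasp_force: 40.0
```

send_rows:
  increments:
    - [1,0,0,0.2,0]
    - [1,0,0,0,0]
    - [1,0,0,0,0]
    - [1,0,0,0,0]

```text
clock: 10.73
ee_pos: [621.8, -51.4, 124.4]
eef_rot: [0.998, 0.063, 0.001, 0.0]
force: [-0.6, -0.2, -2.6]
width: 57.8
grasp_force: 40.0
```

```bash
python3 - <<'E'
from h import *
ps=[];
for i in range(3):
    grab('top','t7'); p,psi,r,s=pose();ps.append(p)
p=np.mean(ps,0);print(p.round(2),psi,s['force'].round(2),(r.T@(np.array([621.4,-50.9,p[2]])-p)).round(2))
E
```

```text
[621.72 -51.4  124.3 ] 7.20346872705075 [ 0.47 -0.54 -3.6 ] [-0.25 -0.54 -0.  ]
```

send_rows:
  increments:
    - [1,-0.02,-0.05,0.3,0]
    - [1,0,0,0.3,0]
    - [1,0,0,0.3,0]
    - [1,0,0,0.3,0]
    - [1,0,0,0.3,0]
    - [1,0,0,0,0]
    - [1,0,0,0,0]

```text
clock: 11.47
ee_pos: [621.0, -50.9, 108.4]
eef_rot: [0.998, 0.063, -0.0, 0.0]
force: [-0.8, 0.3, -3.3]
width: 58.1
grasp_force: 40.0
```

Clock check: the jar's underside is about 9 mm below the rim and the force is unchanged, so it is entering cleanly. I'll keep lowering.

send_rows:
  increments:
    - [1,0,0,0.4,0]
    - [1,0,0,0.4,0]
    - [1,0,0,0.4,0]
    - [1,0,0,0.4,0]
    - [1,0,0,0.4,0]
    - [1,0,0,0.2,0]
    - [1,0,0,0,0]
    - [1,0,0,0,0]

```text
clock: 12.13
ee_pos: [621.1, -50.9, 86.6]
eef_rot: [0.998, 0.063, -0.0, 0.0]
force: [0.1, -0.2, -3.3]
width: 58.3
grasp_force: 40.0
```

send_rows:
  increments:
    - [1,0,0,0.1,0]
    - [1,0,0,0.1,0]
    - [1,0,0,0,0]
    - [1,0,0,0,0]

```text
clock: 12.47
ee_pos: [621.2, -50.9, 84.8]
eef_rot: [0.998, 0.063, 0.0, 0.0]
force: [0.5, -0.4, -3.4]
width: 57.9
grasp_force: 40.0
```

send_rows:
  increments:
    - [1,0,0,0.1,0]
    - [1,0,0,0.05,0]
    - [1,0,0,0,0]
    - [1,0,0,0,0]

```text
clock: 12.8
ee_pos: [621.2, -50.9, 83.3]
eef_rot: [0.998, 0.063, 0.0, 0.0]
force: [-0.4, 0.3, -1.6]
width: 58.0
grasp_force: 40.0
```

send_rows:
  increments:
    - [1,0,0,0.05,0]
    - [1,0,0,0.05,0]
    - [1,0,0,0,0]
    - [1,0,0,0,0]

```text
clock: 13.13
ee_pos: [621.4, -50.8, 83.3]
eef_rot: [0.998, 0.063, 0.0, 0.0]
force: [-2.7, 1.3, 6.3]
width: 58.1
grasp_force: 40.0
```

send_rows:
  increments:
    - [1,0,0,0,0]
    - [1,0,0,0,0]
    - [1,0,0,0,0]
    - [1,0,0,0,0]
    - [1,0,0,0,0]
    - [1,0,0,0,0]

```text
clock: 13.63
ee_pos: [621.3, -50.8, 83.3]
eef_rot: [0.998, 0.063, 0.0, -0.0]
force: [-2.6, 1.1, 5.3]
width: 57.8
grasp_force: 40.0
```

send_rows:
  increments:
    - [1,0,0,0,-0.04]
    - [1,0,0,0,-0.04]
    - [1,0,0,0,-0.04]
    - [1,0,0,0,-0.04]
    - [1,0,0,0,-0.04]
    - [1,0,0,0,-0.04]

```text
clock: 14.13
ee_pos: [622.6, -50.8, 83.3]
eef_rot: [0.984, 0.18, 0.002, -0.0]
force: [-0.0, 1.3, 3.4]
width: 58.0
grasp_force: 40.0
```

```bash
python3 - <<'E'
from h import *
p,psi,r,s=pose();print(p.round(2),psi,s['force'].round(2),s['wrist_torque'].round(2),s['joint_pos'].round(2))
E
```

```text
[622.6  -50.75  83.3 ] 20.793197535183474 [-0.03  1.3   3.4 ] [ 0.14 -0.02 -1.18] [ 0.03  0.89 -0.04  1.69  0.05  0.56 -1.25]
```

send_rows:
  increments:
    - [1,0,0,0,-0.06]
    - [1,0,0,0,-0.06]
    - [1,0,0,0,-0.06]
    - [1,0,0,0,-0.06]
    - [1,0,0,0,-0.06]
    - [1,0,0,0,-0.06]
    - [1,0,0,0,-0.06]
    - [1,0,0,0,-0.06]
    - [1,0,0,0,-0.06]
    - [1,0,0,0,-0.06]

```text
clock: 14.97
ee_pos: [622.2, -51.2, 83.2]
eef_rot: [0.885, 0.465, 0.001, 0.001]
force: [-0.8, -0.1, 3.8]
width: 58.3
grasp_force: 40.0
```

```bash
python3 - <<'E'
from h import *
c=grab('wrist','w8');save(c,'w8.json');grab('scene','s8')
p,psi,r,s=pose();print(p.round(2),psi,s['force'].round(2),s['wrist_torque'].round(2),s['joint_pos'].round(2))
E
```

```text
[622.28 -51.14  83.24] 55.333233855506926 [0.07 0.01 6.29] [-0.05 -0.05  0.07] [ 0.11  0.89 -0.19  1.68  0.27  0.59 -0.84]
```

send_rows:
  increments:
    - [1,0,0,0,-0.08]
    - [1,0,0,0,-0.08]
    - [1,0,0,0,-0.08]
    - [1,0,0,0,-0.08]
    - [1,0,0,0,-0.08]
    - [1,0,0,0,-0.08]
    - [1,0,0,0,-0.08]
    - [1,0,0,0,-0.08]
    - [1,0,0,0,-0.08]
    - [1,0,0,0,0]

```text
clock: 15.9
ee_pos: [622.5, -50.7, 83.2]
eef_rot: [0.665, 0.747, 0.001, 0.001]
force: [-0.0, 0.7, 5.8]
width: 57.9
grasp_force: 40.0
```

```bash
cat > body.py <<'E'
from h import *
def body(c,p,z):
    """white body top's visible edges -> line angles (mod 90) in world"""
    q=proj(c,[p[0],p[1],z])[0];im=c['img'];h=cv2.cvtColor(im,cv2.COLOR_RGB2HSV)
    m=((h[...,1]<40)&(h[...,2]>205)).astype(np.uint8);x,y=int(q[0]),int(q[1])
    M=np.zeros_like(m);M[max(0,y-130):y+60,max(0,x-110):x+110]=1;m&=M
    n,l,st,_=cv2.connectedComponentsWithStats(m);k=1+np.argmax(st[1:,4]);m=(l==k)
    W=np.array([at_z(c,t,z)[:2] for t in np.argwhere(m)[:,::-1]]).astype(np.float32)
    return st[k],cv2.minAreaRect(cv2.convexHull(W))
E
python3 - <<'E'
from body import *
c=grab('wrist','w9');save(c,'w9.json')
p,psi,r,s=pose();print(p.round(2),psi,s['force'].round(2),s['wrist_torque'].round(2),s['joint_pos'].round(2))
print(body(c,p,76))
c=load('w8.json');c['img']=cv2.cvtColor(cv2.imread('pics/w8.png'),4);print(body(c,p,76))
E
```

```text
[622.42 -50.71  83.22] 96.51448606785559 [ 0.14 -0.91  5.68] [ 0.02 -0.11  0.02] [ 0.22  0.91 -0.38  1.68  0.51  0.65 -0.33]
(array([ 257,  162,  138,   79, 5530], dtype=int32), ((621.0714721679688, -28.64089584350586), (61.70707702636719, 38.234127044677734), 0.12492190301418304))
(array([ 231,  154,  161,   87, 4677], dtype=int32), ((632.8167114257812, -26.301864624023438), (40.79604721069336, 75.91910552978516), 55.383541107177734))
```

send_rows:
  increments:
    - [1,0,0,0,-0.07]
    - [1,0,0,0,0]
    - [1,0,0,0,0]
    - [1,0,0,0,0]

```text
clock: 16.28
ee_pos: [622.4, -50.8, 83.2]
eef_rot: [0.64, 0.769, 0.001, 0.001]
force: [0.0, 0.5, 5.6]
width: 58.3
grasp_force: 40.0
```

send_rows:
  increments:
    - [1,0,0,-0.1,0]
    - [1,0,0,-0.1,0]
    - [1,0,0,-0.1,0]
    - [1,0,0,-0.1,0]
    - [1,0,0,0,0]
    - [1,0,0,0,0]
    - [1,0,0,0,0]

```text
clock: 16.87
ee_pos: [621.3, -50.9, 86.2]
eef_rot: [0.639, 0.769, 0.0, 0.0]
force: [1.0, -0.2, -1.2]
width: 58.2
grasp_force: 40.0
```

```bash
python3 - <<'E'
from body import *
F=[]
for i in range(5): c=grab('wrist','w10');p,psi,r,s=pose();F.append(s['force'])
print(p.round(2),psi,np.mean(F,0).round(2),s['wrist_torque'].round(2))
for z in(76,79): print(body(c,p,z))
E
```

```text
[621.27 -50.88  86.24] 100.59894307593902 [ 1.42  0.54 -0.59] [ 0.   -0.36 -0.01]
(array([ 262,  159,  138,   82, 5457], dtype=int32), ((620.9365234375, -28.569087982177734), (61.76369857788086, 37.457950592041016), 0.3029467463493347))
(array([ 262,  159,  138,   82, 5457], dtype=int32), ((620.6866455078125, -27.716978073120117), (60.56876754760742, 36.733299255371094), 0.3027215301990509))
```

send_rows:
  increments:
    - [1,0,0,-0.2,0]
    - [1,0,0,-0.3,0]
    - [1,0,0,-0.3,0]
    - [1,0,0,-0.4,0]
    - [1,0,0,-0.5,0]
    - [1,0,0,-0.6,0]
    - [1,0,0,-0.7,0]
    - [1,0,0,-0.7,0]
    - [1,0,0,-0.4,0]
    - [1,0,0,-0.1,0]

```text
clock: 17.95
ee_pos: [621.8, -50.9, 129.5]
eef_rot: [0.639, 0.769, 0.001, 0.001]
force: [-0.6, -0.3, -0.4]
width: 58.3
grasp_force: 40.0
```

send_rows:
  increments:
    - [1,0,0,0,0]
    - [1,0,0,0,0]
    - [1,0,0,0,0]
    - [1,0,0,0,0]
    - [1,0,0,0,0]
    - [1,0,0,0,0]

```text
clock: 18.45
ee_pos: [621.0, -50.8, 128.0]
eef_rot: [0.639, 0.769, -0.0, -0.0]
force: [0.4, 0.5, 0.1]
width: 58.2
grasp_force: 40.0
```

```bash
python3 - <<'E'
from body import *
F=[]
for i in range(3): c=grab('wrist','w11');p,psi,r,s=pose();F.append(s['force'])
print(p.round(2),psi,np.mean(F,0).round(2),s['width'],s['grasp_force'],np.abs(s['qd']).max())
print(body(c,p,76))
S=grab('scene','s11')['img'];x,y=proj(load('scene0.json'),[621,-51,100])[0].astype(int)
a=cv2.resize(cv2.cvtColor(S[y-90:y+90,x-90:x+90],4),(400,400),interpolation=2);b=cv2.cvtColor(c['img'],4)[0:400,160:480]
cv2.imwrite('pics/v11.png',np.hstack([a,b]))
E
```

```text
[621.14 -50.87 128.14] 100.60198304249039 [-0.47  0.23 -0.45] 57.95031973660869 39.99999224151907 0.0010660758012079855
(array([ 272,  150,  113,   76, 5162], dtype=int32), ((621.2228393554688, -34.07401657104492), (45.90105438232422, 62.024044036865234), 89.88036346435547))
```

View pics/v11.png

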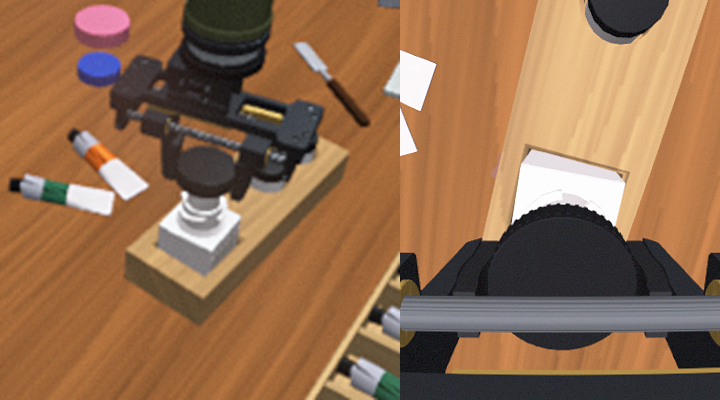

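The lid is held level about 30 mm above the open threaded neck. The jar is seated in the well and the bystanders look undisturbed, so I'm handing in.

```bash
python3 -c "
from workcell import env
print(env.sign_off())"
```

```text
the job is handed in; nothing more can be done
None
```

I handed the job in at about 18.5 s with the jar fully down in the square well and the lid unscrewed, still gripped level about 30 mm above the open mouth; the hand-in gave no verdict.

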